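Sort the sauce bottles into their crates

TASK

Sort the five loose bottles on the bench into the three blue crates, one bottle to a cell: brown and green ones go into the crate that already holds a bottle of their kind, and the two red ones start the empty crate. Stand each upright on the crate's floor, setting it down gently rather than dropping it, knock no bottle over, and leave the two bottles already in the crates in their cells.

Things in the scene. Friction and masses are not known exactly. Their poses are not given: they have to be found in the camera images.
- bottle_red_a: One of the two alike: loose red sauce bottle with a red cap and white label, standing on the bench to be sorted. 150 mm tall, round body 47 mm across, sloping shoulder, and a round screw cap 28 mm across forming the top 32 mm (the place to grip, from above). About 0.25 kg. Origin: centre of its underside; z up along the bottle.
- bottle_red_b: One of the two alike: loose red sauce bottle with a red cap and white label, standing on the bench to be sorted. 150 mm tall, round body 47 mm across, sloping shoulder, and a round screw cap 28 mm across forming the top 32 mm (the place to grip, from above). About 0.25 kg. Origin: centre of its underside; z up along the bottle.
- bottle_brown_a: One of the two alike: loose dark brown, nearly black, sauce bottle with a yellow cap and yellow label, standing on the bench to be sorted. 140 mm tall, round body 47 mm across, sloping shoulder, and a round screw cap 28 mm across forming the top 32 mm (the place to grip, from above). About 0.25 kg. Origin: centre of its underside; z up along the bottle.
- bottle_brown_b: One of the two alike: loose dark brown, nearly black, sauce bottle with a yellow cap and yellow label, standing on the bench to be sorted. 140 mm tall, round body 47 mm across, sloping shoulder, and a round screw cap 28 mm across forming the top 32 mm (the place to grip, from above). About 0.25 kg. Origin: centre of its underside; z up along the bottle.
- bottle_green_a: loose green glass bottle with a green cap and pale label, standing on the bench to be sorted. 145 mm tall, round body 47 mm across, sloping shoulder, and a round screw cap 28 mm across forming the top 32 mm (the place to grip, from above). About 0.25 kg. Origin: centre of its underside; z up along the bottle.
- stock_brown: The dark brown, nearly black, sauce bottle with a yellow cap and yellow label that already stands in the crate of its kind at the start; it stays there. 140 mm tall, round body 47 mm across, sloping shoulder, and a round screw cap 28 mm across forming the top 32 mm (the place to grip, from above). About 0.25 kg. Origin: centre of its underside; z up along the bottle.
- stock_green: The green glass bottle with a green cap and pale label that already stands in the crate of its kind at the start; it stays there. 145 mm tall, round body 47 mm across, sloping shoulder, and a round screw cap 28 mm across forming the top 32 mm (the place to grip, from above). About 0.25 kg. Origin: centre of its underside; z up along the bottle.
- crate_brown: Blue open-topped plastic bottle crate, 204 mm (its x) by 138 mm (its y), walls 75 mm high, six cells 3 by 2: cell centres at x = -66, 0, +66 mm and y = -33, +33 mm, each about 63 mm square inside, dividers 58 mm high, floor 6 mm above the bench. Fixed in place. Origin: centre of its underside, on the bench; z up. It is the one that already holds one brown bottle (cell x = +66, y = +33 mm).
- crate_green: Blue open-topped plastic bottle crate, 204 mm (its x) by 138 mm (its y), walls 75 mm high, six cells 3 by 2: cell centres at x = -66, 0, +66 mm and y = -33, +33 mm, each about 63 mm square inside, dividers 58 mm high, floor 6 mm above the bench. Fixed in place. Origin: centre of its underside, on the bench; z up. It is the one that already holds one green bottle (cell x = -66, y = -33 mm).
- crate_red: Blue open-topped plastic bottle crate, 204 mm (its x) by 138 mm (its y), walls 75 mm high, six cells 3 by 2: cell centres at x = -66, 0, +66 mm and y = -33, +33 mm, each about 63 mm square inside, dividers 58 mm high, floor 6 mm above the bench. Fixed in place. Origin: centre of its underside, on the bench; z up. It is the one that is empty at the start, for the red bottles.

How it is judged:
By the outcome, as a careful person would: the job done as asked, in the order asked, and still so for the second after the job is handed in, with the robot touching nothing.
It also fails if it takes over 131 s, if anything falls off the work surface, if the arm or the gripper's body presses on something with over 40 N, if the wrist force passes 120 N, or if a joint passes its speed limit or range.

ROBOT

A 6-joint arm with a two-finger parallel gripper is mounted at the origin on the work surface. World frame = base frame: x ahead of the robot, y to its left, z up, the work surface at z = 0. Lengths are in mm, angles in degrees, forces in N, time in s.
With the tool pointing down it reaches from about 350 to 850 mm from the base axis. Payload 8.1 kg.
Tool frame: the origin (TCP) lies on the centre line of the jaws, within the pads' length; the fingertips stand 19 mm ahead of it and the grasp point (between the pads) is the TCP; z points along the fingers, y is the direction in which the jaws open and shut (so a half turn about z gives the same grasp; the last joint's range is limited). The gripper opens to 85 mm and grips with 20 to 120 N. Pads are 22 mm wide; open, the fingers measure 114 mm over their backs; the gripper's body (76 mm by 85 mm) begins 54 mm behind the grasp point. The pads swing forward as they close: fully open they stand 13 mm farther back than shut.
Start: joints at [62.315, 7.471, 85.268, -0, 87.261, -4.893], TCP at [232.414, 553.163, 250.292] pointing down, gripper open.
Joint ranges: [-169.43, 169.43], [-51.17, 129.36], [1.28, 143.12], [-76.62, 256.62], [0, 156.53], [-152.29, 152.29]. Speed limits (degrees/s): [136.94, 136.94, 159.86, 180, 180, 180].

INTERFACE

Orientations are given as [roll, pitch, yaw] about the fixed x, y, z axes, in that order (R = Rz(yaw) Ry(pitch) Rx(roll)).
In Python, from bench import r, viewer gives the robot as it stands.
- The arm moves only by the tool carry_out, never from a script. Its argument "commands" is a list that holds one entry, the list of rows, each a list of 7 numbers: the finger opening in mm, from 0 to 85.4, then the shift along the tool's x, y, z in mm, then the turn, a rotation vector about the tool's x, y, z in degrees. A call has 1 to 5 rows; each row is the pose to reach, as a shift and turn from the pose commanded when the call began, along the tool's axes at that moment; what a row does not reach only later rows make up. A row lasts 1/8 s, in which the tool goes at most 62.5 mm and 10.7 degrees, less where a joint would pass 70% of its speed; a pose out of reach is approached as far as the arm can. A call with a gripper value outside its range is refused whole. The fingers move at their own pace and stop on an object; "grip_force" is the grip in N (left out, the last holds). Time passes only in rows, so rows that repeat a pose let the fingers close. It gives the time, the measured TCP pose, the force and the opening at its end, in the units of the state.
- r.sense(): the state, without advancing time (a new reading comes with each control period).
- viewer.snapshot(name): name is "scene" or "side" or "wrist"; returns the picture (480x640x3 uint8, red, green, blue); there is no depth.
- viewer.calibration(name): a dict with "camera_matrix" (3x3 intrinsics, pixels), "rvec" (rotation vector, rad) and "tvec" (3), from world to camera coordinates, as OpenCV has them. Camera axes: x right, y down, z forward; pixel columns grow to the right and rows downward; lengths in mm; the calibration is good to about 2 mm. A picture is of the moment at which its call begins: read the wrist's pose just before it. calibration takes no time and is no camera call; for the wrist camera it gives the pose at the moment of the call.
- r.hand_in(): hands the job in, once; it reports no verdict.
The state is a dict: "time": time; "joint_pos": joint angles; "qd": joint speeds; "joint_efforts": joint torques, N m; "tool_pos": TCP position; "tcp_rot": TCP orientation; "ft_force": force on the tool from outside, world axes, zero at the start; "wrist_torque": the same for the moment, N m; "finger_gap": finger opening in mm.
Only numpy, scipy, OpenCV 4.12 (cv2) and the standard library are available. Lean on these libraries where they do the work, as an engineer would, in place of code of your own. Each camera call takes 0.05 s, during which the arm holds its last target. There are 200 camera calls.

## Working session

There is one attempt and no reset: what is moved stays moved. The work goes in short steps, Python scripts to look and compute and a tool call to move; the robot and the scene stay as the last step left them, time stands still between calls to the robot, and variables do not carry over. Pictures are saved under pics/ and viewed, about 12 in all and at most 16, crops included, and the job is handed in when it is done.

Besides the shell and the picture viewer there is one more tool, called as a command line: name --argument value ..., lists and objects as JSON in quotes. carry_out: Moves the arm, as the interface text tells. Its arguments: {"type":"object","properties":{"commands":{"type":"array","items":{"type":"array","items":{"type":"array","items":{"type":"number"}}}},"grip_force":{"type":"number"}},"required":["commands"]}

```bash
mkdir -p pics; cat > h.py <<'E'
import numpy as np, cv2
from bench import r, viewer
def snap(n,f):
    im=viewer.snapshot(n); cv2.imwrite('pics/'+f,im[...,::-1]); return im
def ray(n,u,v,z,c=None):
    c=c or viewer.calibration(n)
    R=cv2.Rodrigues(np.array(c['rvec'],float))[0]; t=np.array(c['tvec'],float).ravel()
    K=np.array(c['camera_matrix'],float)
    d=R.T@np.linalg.inv(K)@[u,v,1]; o=-R.T@t
    return (o+d*(z-o[2])/d[2])
def proj(n,P,c=None):
    c=c or viewer.calibration(n)
    return cv2.projectPoints(np.array(P,float).reshape(-1,3),np.array(c['rvec'],float),np.array(c['tvec'],float),np.array(c['camera_matrix'],float),None)[0].reshape(-1,2)
E
python3 - <<'E'
from h import *
s=r.sense(); print(s)
for n in('scene','side','wrist'):
    c=viewer.calibration(n); print(n,c); snap(n,n+'0.png')
E
```

```text
{'time': 0.0, 'joint_pos': array([ 6.23141081e+01,  7.51564730e+00,  8.53306289e+01, -1.28626227e-04,
        8.72608158e+01, -4.89190164e+00]), 'qd': array([-0.09795919,  0.02754693,  0.01037578, -0.06717056,  0.03148524,
       -0.03095033]), 'joint_efforts': array([-8.53048768e-04, -5.69408333e+01, -5.00539541e+01, -4.93176558e-04,
        1.48686091e-02,  1.18070452e-05]), 'tool_pos': array([232.17761994, 552.69285974, 249.22583816]), 'tcp_rot': array([-1.79893287e+02, -9.00438767e-03,  1.57206008e+02]), 'ft_force': array([-0.02587918, -0.24621363,  0.05257004]), 'wrist_torque': array([-0.02883232,  0.04922816,  0.07219831]), 'finger_gap': 85.60075908698875}
scene {'camera_matrix': array([[596.44907855,   0.        , 315.93222988],
       [  0.        , 596.44907855, 238.01218552],
       [  0.        ,   0.        ,   1.        ]]), 'rvec': array([ 1.75686251,  2.01384599, -0.62969286]), 'tvec': array([  42.05192345, -383.86403172, 1372.38088272])}
side {'camera_matrix': array([[488.65561008,   0.        , 328.29140575],
       [  0.        , 488.65561008, 237.80214057],
       [  0.        ,   0.        ,   1.        ]]), 'rvec': array([ 2.21067812, -0.66152241,  0.31734071]), 'tvec': array([-405.91606437,  214.88552198,  658.28453381])}
wrist {'camera_matrix': array([[341.36139164,   0.        , 319.22083444],
       [  0.        , 341.36139164, 239.93734873],
       [  0.        ,   0.        ,   1.        ]]), 'rvec': array([-2.40098697, -1.59738187, -0.23781999]), 'tvec': array([-599.80022075,  -38.07586709,  380.30835486])}
```

View pics/scene0.png

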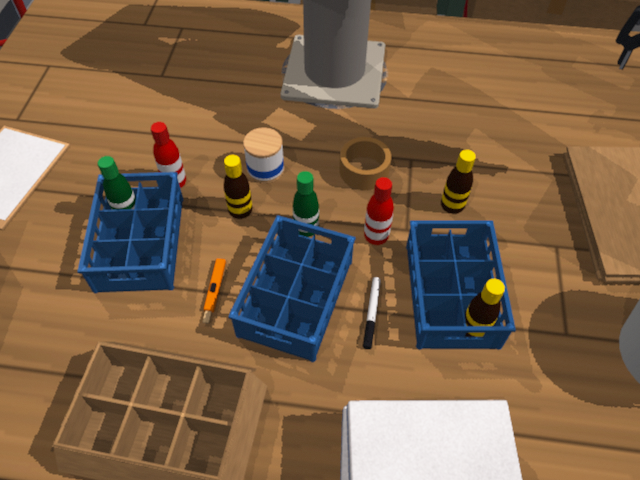

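View pics/side0.png

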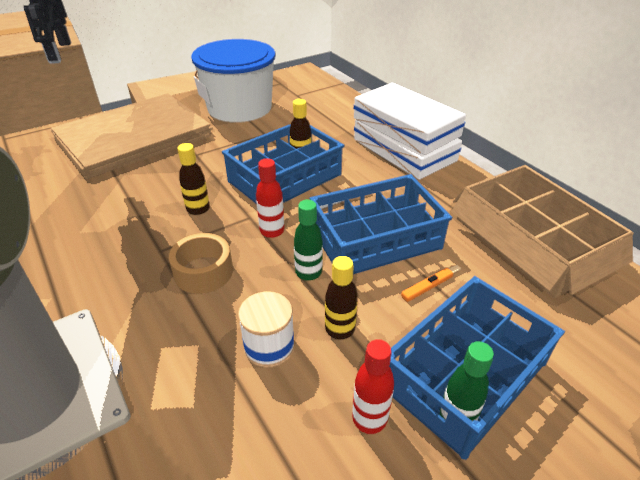

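```bash
python3 - <<'E'
import cv2
a=cv2.imread('pics/scene0.png'); 
cv2.imwrite('pics/c1.png',cv2.resize(a[145:365,75:355],None,fx=2.7,fy=2.7,interpolation=cv2.INTER_CUBIC))
cv2.imwrite('pics/c2.png',cv2.resize(a[145:365,295:525],None,fx=2.7,fy=2.7,interpolation=cv2.INTER_CUBIC))
E
```

```text
(no output)
```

View pics/c1.png

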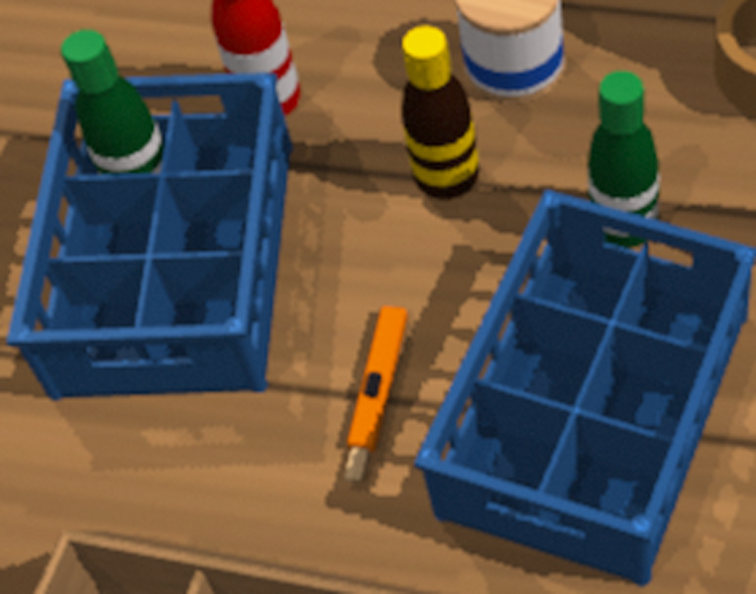

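View pics/c2.png

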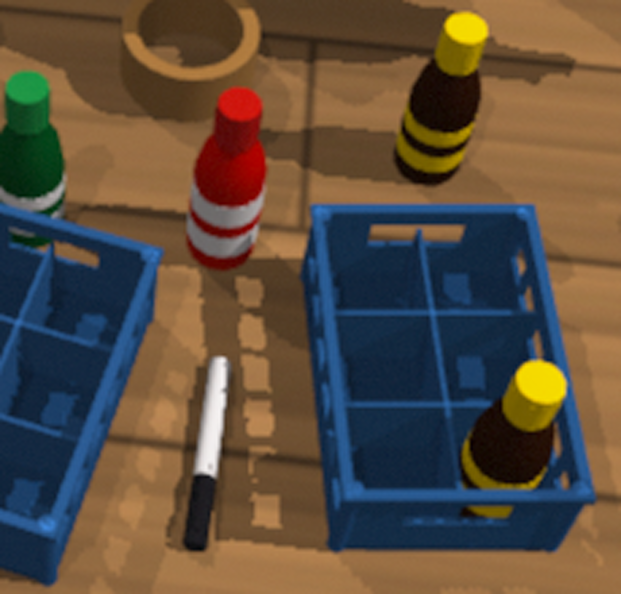

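```bash
python3 - <<'E'
from h import *
S=viewer.calibration('scene');D=viewer.calibration('side')
def both(name,uv,uv2,z):
    p=ray('scene',*uv,z,S);q=ray('side',*uv2,z,D);print(name,p.round(),q.round())
both('sgreen',(106.1,161.3),(481,354),151)
both('redA',(160,128),(378,350),150)
both('brownA',(232,160.2),(343,265),140)
both('greenA',(305.4,176.9),(307.5,206),145)
both('redB',(383.5,183.1),(267,165),150)
both('brownB',(467.6,155.7),(186,150),140)
both('sbrown',(495,286.1),(300,105),146)
for nm,off,c in [('cg',75,[(68,84),(274,78),(245,330),(15,340)]),('cr',75,[(549,196),(753,252),(650,525),(422,460)]),('cb',295,[(313,208),(533,207),(590,495),(345,495)])]:
    P=np.array([ray('scene',off+u/2.7,145+v/2.7,75,S)[:2] for u,v in c])
    rc=cv2.minAreaRect(P.astype(np.float32))
    e=(P[3]+P[2]-P[0]-P[1])/2
    print(nm,P.round().tolist(),P.mean(0).round(1),'long',np.linalg.norm(e).round(),'ang',np.degrees(np.arctan2(e[1],e[0])).round(1))
E
```

```text
sgreen [ 464. -339.  151.] [ 458. -345.  151.]
redA [ 374. -271.  150.] [ 367. -278.  150.]
brownA [ 423. -131.  140.] [ 418. -138.  140.]
greenA [447.   1. 145.] [443.  -6. 145.]
redB [447. 131. 150.] [442. 121. 150.]
brownB [357. 272. 140.] [350. 257. 140.]
sbrown [619. 308. 146.] [609. 291. 146.]
cg [[437.0, -382.0], [413.0, -245.0], [612.0, -208.0], [638.0, -344.0]] [ 524.9 -294.8] long 203.0 ang 10.5
cr [[486.0, -42.0], [512.0, 93.0], [706.0, 54.0], [684.0, -82.0]] [597.2   5.5] long 200.0 ang -11.4
cb [[464.0, 187.0], [444.0, 327.0], [647.0, 353.0], [666.0, 215.0]] [555.3 270.5] long 203.0 ang 7.5
```

View pics/wrist0.png

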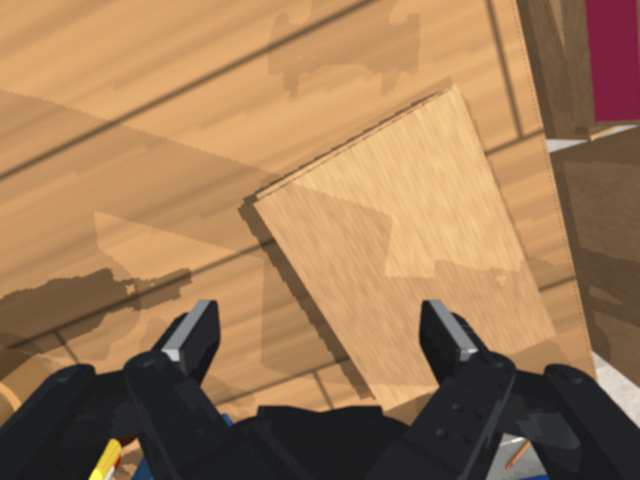

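carry_out --commands '[[[70,-44,-42,0,0,0,10.7],[70,-89,-84,0,0,0,21.4],[70,-134,-126,0,0,0,32.1],[70,-179,-168,0,0,0,42.8],[70,-224,-211,0,0,0,53.5]]]' --grip_force 40

```text
time: 0.78
tool_pos: [357.5, 270.0, 250.1]
tcp_rot: [180.0, 0.0, 103.4]
ft_force: [1.7, 0.7, 0.2]
finger_gap: 69.8
```

carry_out --commands '[[[60,0,0,0,0,0,7],[60,0,0,0,0,0,13.7],[60,0,0,0,0,0,13.7]]]'

```text
time: 1.15
tool_pos: [357.2, 271.6, 250.1]
tcp_rot: [-180.0, 0.0, 90.0]
ft_force: [0.3, -0.2, 0.9]
finger_gap: 60.3
```

```bash
python3 - <<'E'
from h import *
s=r.sense();print(s['time'],s['tool_pos'],s['tcp_rot'],s['finger_gap'])
c=viewer.calibration('wrist')
snap('wrist','w1.png')
p=s['tool_pos']
print('tcp px',proj('wrist',[p,[p[0],p[1],140],[357,272,140]],c))
R=cv2.Rodrigues(c['rvec'])[0];print('cam',-R.T@c['tvec'],R)
np.savez('w1.npz',**c)
E
```

```text
1.15 [357.19081978 271.56282029 250.10473068] [-1.79984626e+02  7.49120312e-03  9.00131009e+01] 60.30430666299569
tcp px [[320.1056316  326.16736659]
 [319.82554039 244.68661543]
 [319.56236    244.10999872]]
cam [356.81363138 347.17041444 374.81150897] [[ 9.99999079e-01  1.19691615e-03 -6.39894505e-04]
 [ 1.33193732e-03 -9.56042222e-01  2.93226015e-01]
 [-2.60799211e-04 -2.93226597e-01 -9.56042936e-01]]
```

View pics/w1.png

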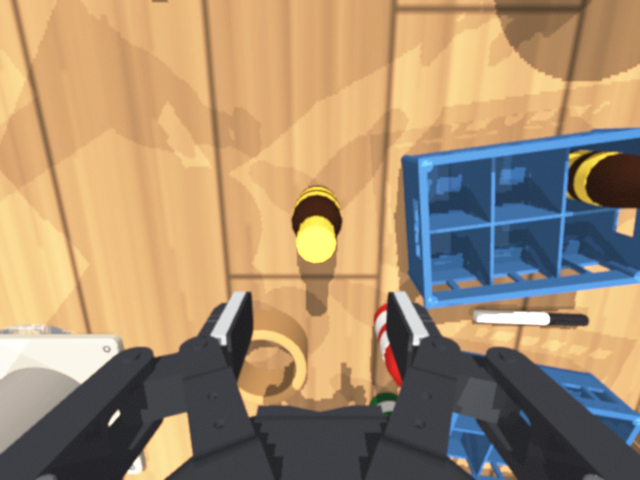

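carry_out --commands '[[[60,0,-2,60,0,0,0],[60,0,-2,105,0,0,0],[60,0,-2,123,0,0,0],[20,0,-2,123,0,0,0],[20,0,-2,123,0,0,0]]]'

```text
time: 1.82
tool_pos: [355.7, 272.4, 128.4]
tcp_rot: [179.9, -0.0, 90.1]
ft_force: [-0.9, -0.2, -1.0]
finger_gap: 26.8
```

carry_out --commands '[[[20,0,0,0,0,0,0],[20,0,0,0,0,0,0],[20,0,0,0,0,0,0]]]'

```text
time: 2.2
tool_pos: [355.7, 272.2, 128.2]
tcp_rot: [179.9, -0.0, 90.0]
ft_force: [-1.2, 0.1, 3.6]
finger_gap: 27.0
```

```bash
python3 - <<'E'
from h import *
c=dict(np.load('w1.npz'))
for uv in [(422,162),(432,301)]: print(ray('wrist',*uv,75,c).round(1))
for nm,C,a in [('cg',(524.9,-294.8),10.5),('cr',(597.2,5.5),-11.4),('cb',(555.3,270.5),7.5)]:
    t=np.radians(a);R=np.array([[np.cos(t),-np.sin(t)],[np.sin(t),np.cos(t)]])
    for x in(-66,0,66):
        for y in (-33,33): print(nm,x,y,(np.array(C)+R@[x,y]).round(1))
E
```

```text
[444.9 325.3  75. ]
[466.4 193.3  75. ]
cg -66 -33 [ 466.  -339.3]
cg -66 33 [ 454.  -274.4]
cg 0 -33 [ 530.9 -327.2]
cg 0 33 [ 518.9 -262.4]
cg 66 -33 [ 595.8 -315.2]
cg 66 33 [ 583.8 -250.3]
cr -66 -33 [526.  -13.8]
cr -66 33 [539.   50.9]
cr 0 -33 [590.7 -26.8]
cr 0 33 [603.7  37.8]
cr 66 -33 [655.4 -39.9]
cr 66 33 [668.4  24.8]
cb -66 -33 [494.2 229.2]
cb -66 33 [485.6 294.6]
cb 0 -33 [559.6 237.8]
cb 0 33 [551.  303.2]
cb 66 -33 [625.  246.4]
cb 66 33 [616.4 311.8]
```

carry_out --commands '[[[20,0,0,-25,0,0,0],[20,0,0,-70,0,0,0],[20,4,20,-110,0,0,0],[20,12,65,-110,0,0,0],[20,20,112,-110,0,0,0]]]'

```text
time: 2.82
tool_pos: [468.7, 292.4, 238.4]
tcp_rot: [179.9, -0.1, 90.0]
ft_force: [-0.4, 0.1, -1.3]
finger_gap: 26.6
```

carry_out --commands '[[[20,2.5,18,0,0,0,0],[20,2.5,18,0,0,0,0],[20,2.5,18,0,0,0,0]]]'

```text
time: 3.2
tool_pos: [484.4, 294.3, 237.0]
tcp_rot: [-179.9, 0.0, 90.0]
ft_force: [-1.0, -0.3, -1.5]
finger_gap: 26.8
```

```bash
python3 - <<'E'
from h import *
s=r.sense();print(s['time'],s['tool_pos'],s['tcp_rot'],s['finger_gap'])
c=viewer.calibration('wrist')
snap('wrist','w2.png');np.savez('w2.npz',**c)
snap('scene','s2.png')
a=cv2.imread('pics/s2.png')[130:380,330:560];cv2.imwrite('pics/s2c.png',cv2.resize(a,None,fx=2.3,fy=2.3))
E
```

```text
3.2 [484.43191514 294.26869482 236.9753546 ] [-1.79942730e+02  1.92089547e-02  9.00150221e+01] 26.82237871106937
```

View pics/w2.png

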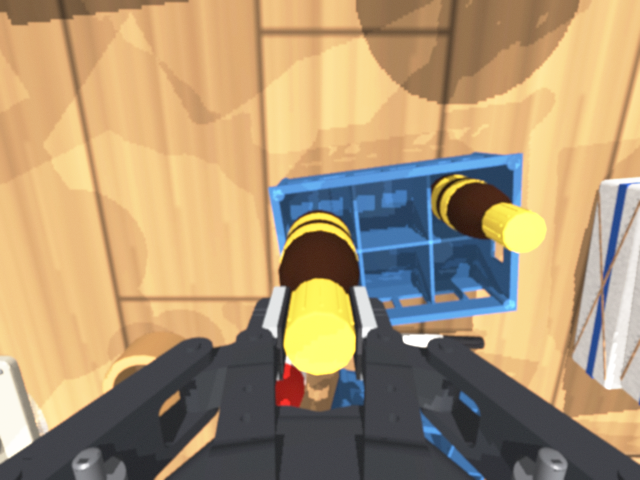

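```bash
python3 - <<'E'
from h import *
c=dict(np.load('w2.npz'))
P=[ray('wrist',*uv,75,c)[:2] for uv in [(278,191),(515,162),(512,305)]]
print(np.round(P,1)); ctr=(P[0]+P[2])/2;print('ctr',ctr)
e=P[1]-P[0];a=np.arctan2(e[1],e[0]);print(np.linalg.norm(e),np.degrees(a),np.linalg.norm(P[2]-P[1]))
print('stock',ray('wrist',521,229,146,c))
R=np.array([[np.cos(a),-np.sin(a)],[np.sin(a),np.cos(a)]])
for q in[(-66,33),(0,-33),(66,33)]:print(q,ctr+R@q)
E
```

```text
[[449.1 324.9]
 [644.3 349. ]
 [663.6 218.8]]
ctr [556.34038207 271.84977952]
196.7104534348696 7.039372817573377 131.68692285121162
stock [615.81066782 311.39964568 146.        ]
(-66, 33) [486.79368335 296.51264021]
(0, -33) [560.38457753 239.09852789]
(66, 33) [617.79868986 312.68942207]
```

carry_out --commands '[[[20,1,1.5,45,0,0,0],[20,1,1.5,80,0,0,0],[20,1,1.5,95,0,0,0],[20,1,1.5,100,0,0,0],[20,1,1.5,101,0,0,0]]]'

```text
time: 3.92
tool_pos: [487.3, 295.8, 137.6]
tcp_rot: [179.9, -0.0, 90.0]
ft_force: [0.3, 0.0, -2.9]
finger_gap: 27.0
```

carry_out --commands '[[[20,0,0,1,0,0,0],[20,0,0,2,0,0,0],[20,0,0,2,0,0,0]]]'

```text
time: 4.3
tool_pos: [486.9, 295.5, 134.7]
tcp_rot: [180.0, -0.0, 90.0]
ft_force: [-0.2, 0.7, -1.9]
finger_gap: 26.9
```

carry_out --commands '[[[20,0,0,0.5,0,0,0],[20,0,0,1,0,0,0],[20,0,0,1,0,0,0]]]'

```text
time: 4.68
tool_pos: [487.0, 295.6, 134.2]
tcp_rot: [180.0, -0.0, 90.0]
ft_force: [-2.6, 0.0, 5.2]
finger_gap: 27.1
```

carry_out --commands '[[[50,0,0,0,0,0,0],[50,0,0,0,0,0,0],[50,0,0,-20,0,0,0],[50,0,0,-65,0,0,0],[60,-10,-3,-117,0,0,0]]]'

```text
time: 5.3
tool_pos: [483.3, 285.5, 252.2]
tcp_rot: [-180.0, 0.0, 90.0]
ft_force: [1.3, 0.2, 0.1]
finger_gap: 59.9
```

carry_out --commands '[[[60,-55,-13,0,0,0,0],[60,-110,-26,0,0,0,0],[60,-154.5,-38,0,0,0,0],[60,-154.5,-38,0,0,0,0],[60,-154.5,-38,0,0,0,0]]]'

```text
time: 5.92
tool_pos: [446.2, 131.1, 251.6]
tcp_rot: [179.9, -0.0, 90.0]
ft_force: [-0.1, 0.2, 0.5]
finger_gap: 60.0
```

```bash
python3 - <<'E'
from h import *
s=r.sense();print(s['time'],s['tool_pos'],s['tcp_rot'],s['finger_gap'])
c=viewer.calibration('wrist')
snap('wrist','w3.png');np.savez('w3.npz',**c)
p=s['tool_pos'];print(proj('wrist',[[p[0],p[1],150],[p[0],p[1],140]],c))
E
```

```text
5.925 [446.20951434 131.13453378 251.63411745] [ 1.79885792e+02 -4.51733130e-02  8.99678410e+01] 60.00807429519277
[[319.52428474 248.5219511 ]
 [319.49061879 244.16904323]]
```

View pics/w3.png

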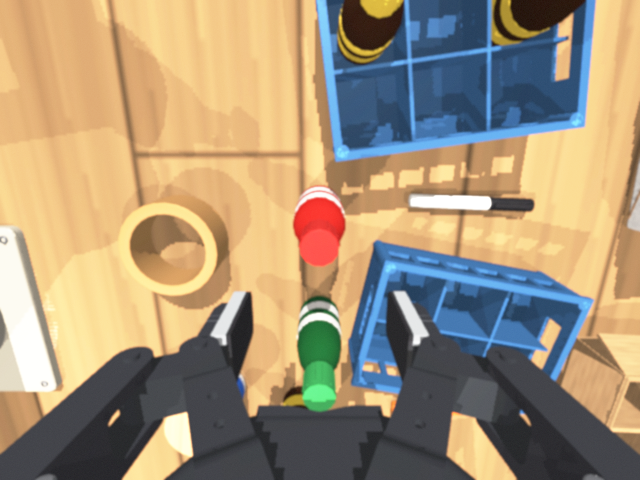

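carry_out --commands '[[[60,0,0,60,0,0,0],[60,0,0,100,0,0,0],[60,0,0,115,0,0,0],[20,0,0,115,0,0,0],[20,0,0,115,0,0,0]]]'

```text
time: 6.6
tool_pos: [447.1, 131.4, 137.4]
tcp_rot: [179.8, -0.0, 90.0]
ft_force: [0.5, 0.2, -2.2]
finger_gap: 26.8
```

carry_out --commands '[[[20,0,0,0,0,0,0],[20,0,0,0,0,0,0],[20,0,0,0,0,0,0]]]'

```text
time: 6.98
tool_pos: [447.0, 131.2, 137.2]
tcp_rot: [179.8, -0.0, 90.0]
ft_force: [-1.3, 0.2, 6.9]
finger_gap: 27.0
```

```bash
python3 - <<'E'
from h import *
c=dict(np.load('w3.npz'))
P=[ray('wrist',*uv,75,c)[:2] for uv in [(390,267),(587,302)]]
e=P[1]-P[0];a=np.arctan2(e[1],e[0]);print(np.round(P,1),np.linalg.norm(e),np.degrees(a))
R=np.array([[np.cos(a),-np.sin(a)],[np.sin(a),np.cos(a)]]);ctr=(P[0]+P[1])/2-R@[0,66];print(ctr)
for q in[(-66,33),(0,-33),(66,33),(66,-33)]:print(q,ctr+R@q)
print('green',ray('wrist',320,386,145,c))
print('brown crate corners',[ray('wrist',*uv,75,c)[:2] for uv in [(342,153),(577,121)]], 'brownB',ray('wrist',382,0,146,c))
E
```

```text
[[513.1  87.7]
 [708.3  50.9]] 198.58770479619895 -10.672098369317416
[598.47712308   4.43834985]
(-66, 33) [539.72992561  49.08996561]
(0, -33) [592.36591627 -27.99085229]
(66, 33) [669.44673417  24.64513836]
(66, -33) [657.22432054 -40.21326591]
green [446.68001604  11.32952053 145.        ]
brown crate corners [array([465.61038393, 192.35185051]), array([661.41287066, 218.33300025])] brownB [482.43259654 281.96485946 146.        ]
```

carry_out --commands '[[[20,0,0,-25,0,0,0],[20,0,0,-70,0,0,0],[20,-6,7,-115,0,0,0],[20,-40,45,-120,0,0,0],[20,-76,86,-120,0,0,0]]]'

```text
time: 7.6
tool_pos: [533.3, 54.4, 257.4]
tcp_rot: [179.8, -0.0, 90.1]
ft_force: [0.0, 1.3, -2.6]
finger_gap: 27.1
```

carry_out --commands '[[[20,-5,6.5,10,0,0,0],[20,-5,6.5,40,0,0,0],[20,-5,6.5,85,0,0,0],[20,-5,6.5,105,0,0,0],[20,-5,6.5,110,0,0,0]]]'

```text
time: 8.22
tool_pos: [536.6, 50.2, 143.5]
tcp_rot: [-179.8, -0.0, 90.0]
ft_force: [-0.4, 0.6, -2.2]
finger_gap: 27.0
```

carry_out --commands '[[[20,0,0,1,0,0,0],[20,0,0,2,0,0,0],[20,0,0,2,0,0,0]]]'

```text
time: 8.6
tool_pos: [538.8, 49.9, 144.2]
tcp_rot: [179.9, 0.0, 90.0]
ft_force: [0.4, 0.0, -2.4]
finger_gap: 27.4
```

carry_out --commands '[[[20,0,0,0.6,0,0,0],[20,0,0,1.2,0,0,0],[20,0,0,1.8,0,0,0],[20,0,0,1.8,0,0,0]]]'

```text
time: 9.1
tool_pos: [539.0, 49.8, 143.4]
tcp_rot: [179.9, 0.0, 90.0]
ft_force: [-4.1, -0.2, 9.6]
finger_gap: 26.7
```

carry_out --commands '[[[50,0,0,0,0,0,0],[50,0,0,0,0,0,0],[50,0,0,-20,0,0,0],[50,0,0,-65,0,0,0],[60,-5,-10,-108,0,0,0]]]'

```text
time: 9.72
tool_pos: [528.1, 45.0, 250.3]
tcp_rot: [-180.0, -0.0, 90.0]
ft_force: [0.7, -0.0, 0.5]
finger_gap: 59.7
```

carry_out --commands '[[[60,-22,-45,0,0,0,0],[60,-41,-83,0,0,0,0],[60,-41,-83,0,0,0,0],[60,-41,-83,0,0,0,0]]]'

```text
time: 10.22
tool_pos: [445.7, 3.9, 249.7]
tcp_rot: [179.9, -0.0, 90.0]
ft_force: [0.4, 0.3, 0.5]
finger_gap: 60.2
```

```bash
python3 - <<'E'
from h import *
s=r.sense();print(s['time'],s['tool_pos'],s['tcp_rot'],s['finger_gap'])
c=viewer.calibration('wrist')
snap('wrist','w4.png');np.savez('w4.npz',**c)
p=s['tool_pos'];print(proj('wrist',[[p[0],p[1],145],[p[0],p[1],140],[423,-131,140]],c))
E
```

```text
10.225 [445.65289462   3.92119879 249.74991336] [ 1.79934918e+02 -6.93215422e-03  8.99871198e+01] 60.20265672183679
[[319.59044335 247.01968893]
 [319.57774149 244.85217455]
 [292.37125666 398.21841973]]
```

View pics/w4.png

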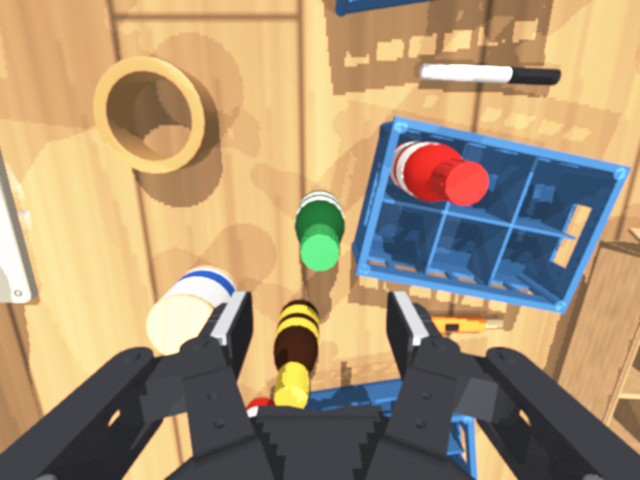

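carry_out --commands '[[[60,-3,0,60,0,0,0],[60,-3,0,100,0,0,0],[60,-3,0,118,0,0,0],[20,-3,0,118,0,0,0],[20,-3,0,118,0,0,0]]]'

```text
time: 10.9
tool_pos: [446.3, 1.0, 132.5]
tcp_rot: [179.9, 0.0, 90.0]
ft_force: [-0.3, -0.1, -2.4]
finger_gap: 27.0
```

carry_out --commands '[[[20,0,0,0,0,0,0],[20,0,0,0,0,0,0],[20,0,0,0,0,0,0]]]'

```text
time: 11.28
tool_pos: [445.8, 0.8, 132.3]
tcp_rot: [179.9, 0.0, 90.0]
ft_force: [0.7, -0.3, 2.3]
finger_gap: 27.0
```

carry_out --commands '[[[20,0,0,-25,0,0,0],[20,0,0,-70,0,0,0],[20,-3,10,-115,0,0,0],[20,-35,50,-120,0,0,0],[20,-80,90,-120,0,0,0]]]'

```text
time: 11.9
tool_pos: [537.0, -79.3, 253.2]
tcp_rot: [179.8, 0.0, 90.1]
ft_force: [0.2, 1.0, -2.9]
finger_gap: 27.0
```

carry_out --commands '[[[20,-55,20,0,0,0,0],[20,-110,40,0,0,0,0],[20,-150,48,0,0,0,0],[20,-171,48,0,0,0,0],[20,-171,48,0,0,0,0]]]'

```text
time: 12.52
tool_pos: [582.6, -251.1, 250.9]
tcp_rot: [-179.9, -0.0, 89.9]
ft_force: [0.3, 0.1, -3.3]
finger_gap: 27.0
```

```bash
python3 - <<'E'
from h import *
s=r.sense();print(s['time'],s['tool_pos'],s['tcp_rot'],s['finger_gap'])
c=viewer.calibration('wrist')
snap('wrist','w5.png');np.savez('w5.npz',**c)
E
```

```text
12.525 [ 582.64094935 -251.12503072  250.87273501] [-1.79934891e+02 -3.11477246e-02  8.98994658e+01] 27.004762407267112
```

View pics/w5.png

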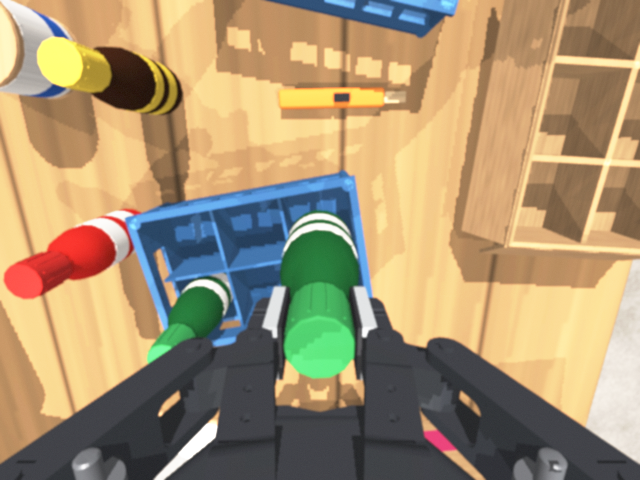

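```bash
python3 - <<'E'
from h import *
c=dict(np.load('w5.npz'))
P=[ray('wrist',*uv,75,c)[:2] for uv in [(138,222),(346,183)]]
e=P[1]-P[0];a=np.arctan2(e[1],e[0]);print(np.round(P,1),np.linalg.norm(e),np.degrees(a))
R=np.array([[np.cos(a),-np.sin(a)],[np.sin(a),np.cos(a)]]);ctr=(P[0]+P[1])/2-R@[0,66];print(ctr,ctr+R@[66,33])
print(ray('wrist',62,62,140,c),ray('wrist',26,279,150,c))
E
```

```text
[[ 417.6 -250.5]
 [ 605.5 -215.4]] 191.1154993674187 10.575595820170543
[ 523.68833788 -297.8359947 ] [ 582.51065812 -253.28338938]
[ 421.93599759 -131.67540307  140.        ] [ 371.81357464 -273.84521565  150.        ]
```

carry_out --commands '[[[20,-0.5,0.5,40,0,0,0],[20,-0.5,0.5,80,0,0,0],[20,-0.5,0.5,103,0,0,0],[20,-0.5,0.5,110,0,0,0],[20,-0.5,0.5,111,0,0,0]]]'

```text
time: 13.2
tool_pos: [584.0, -249.8, 141.1]
tcp_rot: [180.0, -0.0, 90.1]
ft_force: [-0.5, 0.2, -2.4]
finger_gap: 26.7
```

carry_out --commands '[[[20,0,0,0.6,0,0,0],[20,0,0,1.2,0,0,0],[20,0,0,1.8,0,0,0],[20,0,0,1.8,0,0,0]]]'

```text
time: 13.7
tool_pos: [583.8, -250.7, 138.9]
tcp_rot: [180.0, 0.0, 90.0]
ft_force: [0.3, -0.3, -3.3]
finger_gap: 26.8
```

carry_out --commands '[[[20,0,0,0.5,0,0,0],[20,0,0,1,0,0,0],[20,0,0,1,0,0,0]]]'

```text
time: 14.08
tool_pos: [584.0, -250.8, 138.4]
tcp_rot: [180.0, 0.0, 90.0]
ft_force: [-1.9, 1.0, 3.7]
finger_gap: 26.7
```

carry_out --commands '[[[50,0,0,0,0,0,0],[50,0,0,0,0,0,0],[50,0,0,-20,0,0,0],[50,0,0,-65,0,0,0],[60,8,-10,-114,0,0,0]]]'

```text
time: 14.7
tool_pos: [573.7, -242.7, 253.8]
tcp_rot: [180.0, 0.0, 90.0]
ft_force: [-0.4, -0.6, 0.9]
finger_gap: 60.1
```

carry_out --commands '[[[60,35,-48,0,0,0,0],[60,70,-95,0,0,0,0],[60,105,-142,0,0,0,0],[60,112,-152,0,0,0,0],[60,112,-152,0,0,0,0]]]'

```text
time: 15.32
tool_pos: [422.2, -130.7, 253.5]
tcp_rot: [179.8, 0.1, 90.0]
ft_force: [0.7, -0.1, -0.0]
finger_gap: 59.7
```

carry_out --commands '[[[60,0,0,60,0,0,0],[60,0,0,105,0,0,0],[60,0,0,124,0,0,0],[20,0,0,124,0,0,0],[20,0,0,124,0,0,0]]]'

```text
time: 15.95
tool_pos: [423.1, -131.4, 129.1]
tcp_rot: [179.9, 0.0, 90.0]
ft_force: [-0.6, 1.3, -1.9]
finger_gap: 26.9
```

carry_out --commands '[[[20,0,0,0,0,0,0],[20,0,0,0,0,0,0],[20,0,0,0,0,0,0]]]'

```text
time: 16.32
tool_pos: [422.6, -131.0, 128.9]
tcp_rot: [179.9, 0.1, 90.0]
ft_force: [0.6, 0.0, 4.7]
finger_gap: 26.8
```

carry_out --commands '[[[20,0,0,-25,0,0,0],[20,0,0,-70,0,0,0],[20,5,0,-115,0,0,0],[20,55,0,-130,0,0,0],[20,110,0,-130,0,0,0]]]'

```text
time: 16.95
tool_pos: [422.4, -20.1, 259.6]
tcp_rot: [179.8, 0.0, 89.9]
ft_force: [0.8, 0.1, -2.9]
finger_gap: 27.0
```

carry_out --commands '[[[20,58,0,0,0,0,0],[20,116,0,0,0,0,0],[20,170,25,0,0,0,0],[20,200,70,0,0,0,0],[20,225,115,0,0,0,0]]]'

```text
time: 17.58
tool_pos: [537.4, 206.3, 257.5]
tcp_rot: [-180.0, 0.0, 90.1]
ft_force: [-0.1, -1.4, -1.2]
finger_gap: 27.0
```

carry_out --commands '[[[20,20,15,0,0,0,0],[20,34.5,22.5,0,0,0,0],[20,34.5,22.5,40,0,0,0],[20,34.5,22.5,80,0,0,0],[20,34.5,22.5,80,0,0,0]]]'

```text
time: 18.2
tool_pos: [556.0, 237.9, 173.5]
tcp_rot: [-179.5, 0.2, 90.0]
ft_force: [-0.5, 0.0, -1.6]
finger_gap: 27.0
```

carry_out --commands '[[[20,0,0,0,0,0,0],[20,0,0,0,0,0,0]]]'

```text
time: 18.45
tool_pos: [560.5, 239.3, 180.6]
tcp_rot: [179.8, -0.1, 90.0]
ft_force: [-0.3, -0.1, -1.0]
finger_gap: 26.6
```

carry_out --commands '[[[20,0,0,20,0,0,0],[20,0,0,36,0,0,0],[20,0,0,40,0,0,0],[20,0,0,41,0,0,0],[20,0,0,41,0,0,0]]]'

```text
time: 19.08
tool_pos: [559.4, 239.0, 136.9]
tcp_rot: [180.0, -0.0, 90.0]
ft_force: [-0.0, -0.4, -2.5]
finger_gap: 26.9
```

carry_out --commands '[[[20,0,0,0.6,0,0,0],[20,0,0,1.2,0,0,0],[20,0,0,1.8,0,0,0],[20,0,0,1.8,0,0,0]]]'

```text
time: 19.58
tool_pos: [559.3, 238.9, 135.1]
tcp_rot: [180.0, -0.0, 90.0]
ft_force: [0.1, -0.3, -1.5]
finger_gap: 27.1
```

carry_out --commands '[[[20,0,0,0.5,0,0,0],[20,0,0,1,0,0,0],[20,0,0,1,0,0,0]]]'

```text
time: 19.95
tool_pos: [559.5, 239.0, 135.0]
tcp_rot: [179.9, -0.0, 90.0]
ft_force: [-2.2, -1.2, 6.5]
finger_gap: 26.6
```

carry_out --commands '[[[50,0,0,0,0,0,0],[50,0,0,0,0,0,0],[50,0,0,-20,0,0,0],[50,0,0,-65,0,0,0],[60,0,0,-118,0,0,0]]]'

```text
time: 20.58
tool_pos: [558.7, 238.7, 253.6]
tcp_rot: [-179.9, 0.0, 90.0]
ft_force: [0.5, 0.1, -0.6]
finger_gap: 60.0
```

carry_out --commands '[[[60,-56,-20,0,0,0,0],[60,-112,-40,0,0,0,0],[60,-168,-60,0,0,0,0],[60,-224,-80,0,0,0,0],[60,-280,-100,0,0,0,0]]]'

```text
time: 21.2
tool_pos: [458.7, -42.7, 253.7]
tcp_rot: [179.9, 0.0, 90.0]
ft_force: [0.4, -0.5, 0.7]
finger_gap: 60.0
```

carry_out --commands '[[[60,-56,-21,0,0,0,0],[60,-112,-42,0,0,0,0],[60,-168,-63,0,0,0,0],[60,-222,-83,0,0,0,0],[60,-232,-87,0,0,0,0]]]'

```text
time: 21.82
tool_pos: [371.0, -276.1, 253.5]
tcp_rot: [179.9, 0.1, 89.8]
ft_force: [-0.7, 0.6, 0.7]
finger_gap: 60.3
```

carry_out --commands '[[[60,0,0,0,0,0,0],[60,0,0,0,0,0,0]]]'

```text
time: 22.08
tool_pos: [372.9, -272.0, 252.3]
tcp_rot: [180.0, -0.0, 90.1]
ft_force: [0.4, -0.0, -0.7]
finger_gap: 60.0
```

```bash
python3 - <<'E'
from h import *
s=r.sense();print(s['time'],s['tool_pos'],s['tcp_rot'],s['finger_gap'])
c=viewer.calibration('wrist')
snap('wrist','w6.png')
p=s['tool_pos'];print(proj('wrist',[[p[0],p[1],150]],c))
a=cv2.imread('pics/w6.png');cv2.imwrite('pics/w6c.png',a[150:400,180:460])
snap('scene','s6.png')
E
```

```text
22.075 [ 372.92125773 -272.01230753  252.32455066] [ 1.79969127e+02 -8.83812025e-03  9.00846155e+01] 59.95633890207067
[[319.68299357 248.12721296]]
```

View pics/w6.png

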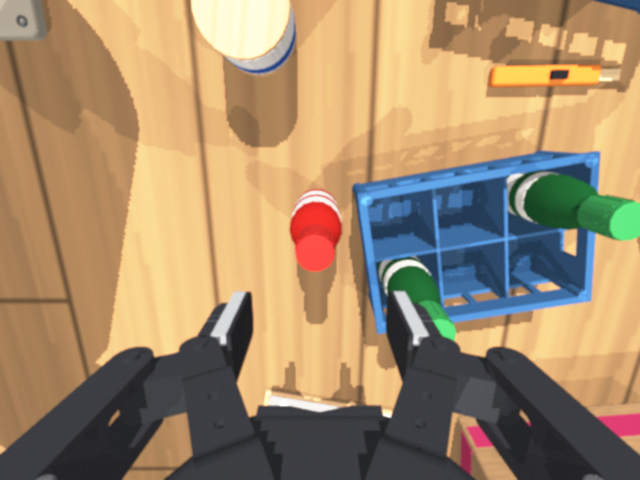

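carry_out --commands '[[[60,-2,-3,60,0,0,0],[60,-2,-3,100,0,0,0],[60,-2,-3,115,0,0,0],[20,-2,-3,115,0,0,0],[20,-2,-3,115,0,0,0]]]'

```text
time: 22.8
tool_pos: [370.4, -275.9, 139.0]
tcp_rot: [179.9, 0.1, 90.0]
ft_force: [0.2, 0.2, -2.0]
finger_gap: 26.7
```

carry_out --commands '[[[20,0,0,0,0,0,0],[20,0,0,0,0,0,0],[20,0,0,0,0,0,0]]]'

```text
time: 23.18
tool_pos: [370.3, -276.1, 138.9]
tcp_rot: [179.9, 0.1, 90.0]
ft_force: [-0.7, 1.3, 6.9]
finger_gap: 27.0
```

carry_out --commands '[[[20,0,0,-25,0,0,0],[20,0,0,-70,0,0,0],[20,5,3,-115,0,0,0],[20,40,33,-120,0,0,0],[20,80,70,-120,0,0,0]]]'

```text
time: 23.8
tool_pos: [440.2, -195.2, 258.7]
tcp_rot: [179.8, 0.1, 89.9]
ft_force: [1.5, -0.1, -3.6]
finger_gap: 26.9
```

carry_out --commands '[[[20,42,38,0,0,0,0],[20,84,76,0,0,0,0],[20,126,114,0,0,0,0],[20,160,143,0,0,0,0],[20,168,151,0,0,0,0]]]'

```text
time: 24.42
tool_pos: [591.2, -24.7, 256.5]
tcp_rot: [-180.0, -0.0, 90.2]
ft_force: [-0.9, -0.6, -2.9]
finger_gap: 26.9
```

carry_out --commands '[[[20,0,0,0,0,0,0],[20,0,0,0,0,0,0],[20,0,0,0,0,0,0]]]'

```text
time: 24.8
tool_pos: [589.7, -28.2, 257.1]
tcp_rot: [180.0, 0.0, 89.9]
ft_force: [-0.2, 0.0, -2.1]
finger_gap: 27.1
```

carry_out --commands '[[[20,0.5,1,40,0,0,0],[20,0.5,1,80,0,0,0],[20,0.5,1,103,0,0,0],[20,0.5,1,110,0,0,0],[20,0.5,1,111,0,0,0]]]'

```text
time: 25.42
tool_pos: [591.5, -27.1, 146.7]
tcp_rot: [179.9, 0.0, 90.0]
ft_force: [-0.1, -0.4, -2.1]
finger_gap: 26.9
```

carry_out --commands '[[[20,0,0,0.6,0,0,0],[20,0,0,1.2,0,0,0],[20,0,0,1.8,0,0,0],[20,0,0,1.8,0,0,0]]]'

```text
time: 25.92
tool_pos: [591.7, -26.6, 145.0]
tcp_rot: [179.9, 0.0, 90.0]
ft_force: [-0.7, 0.3, 3.6]
finger_gap: 26.9
```

carry_out --commands '[[[20,0,0,0.5,0,0,0],[20,0,0,1,0,0,0],[20,0,0,1,0,0,0]]]'

```text
time: 26.3
tool_pos: [592.0, -26.7, 145.0]
tcp_rot: [179.9, 0.0, 90.0]
ft_force: [-2.9, 0.6, 9.3]
finger_gap: 27.1
```

Contact at the floor; release, rise and move clear so the cameras see everything.

carry_out --commands '[[[50,0,0,0,0,0,0],[50,0,0,0,0,0,0],[50,0,0,-20,0,0,0],[50,0,0,-65,0,0,0],[50,0,0,-118,0,0,0]]]'

```text
time: 26.92
tool_pos: [590.7, -26.5, 262.7]
tcp_rot: [-179.9, -0.0, 90.0]
ft_force: [0.5, -0.7, -1.1]
finger_gap: 49.7
```

carry_out --commands '[[[50,0,-50,-30,0,0,0],[50,0,-100,-60,0,0,0],[50,0,-150,-80,0,0,0],[50,0,-180,-80,0,0,0],[50,0,-180,-80,0,0,0]]]'

```text
time: 27.55
tool_pos: [410.4, -26.7, 343.5]
tcp_rot: [179.8, 0.0, 90.0]
ft_force: [0.3, -0.3, 0.1]
finger_gap: 50.2
```

```bash
python3 - <<'E'
from h import *
s=r.sense();print(s['time'],s['tool_pos'],s['finger_gap'])
a=snap('scene','s7.png');b=snap('side','d7.png')
E
```

```text
27.55 [410.35193074 -26.65085201 343.48982277] 50.21444088728806
```

View pics/s7.png

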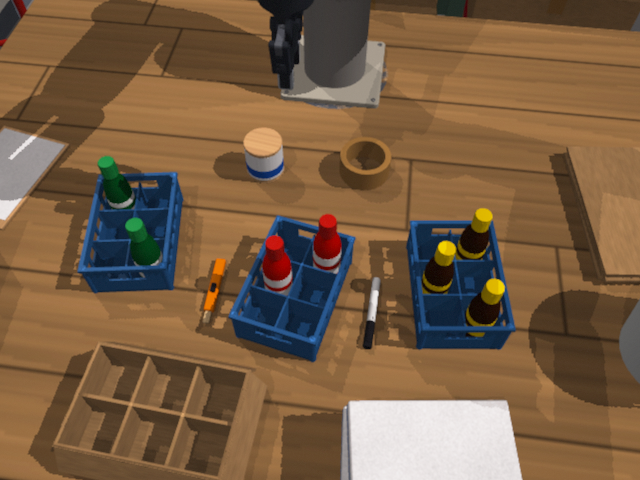

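View pics/d7.png

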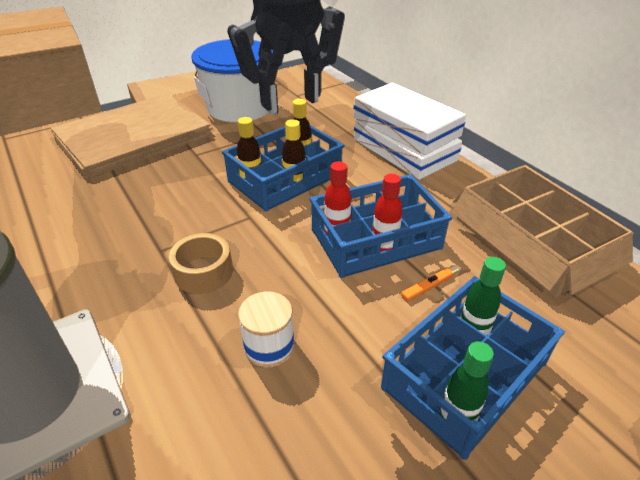

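```bash
python3 -c "
from bench import r
print(r.hand_in())"
```

```text
the job is handed in; nothing more can be done
None
```

I sorted all five loose bottles into their crates, one to a cell, and handed the job in at about 27.6 s (limit 131 s).

| Bottle | Crate | Cell (x, y in mm) |
|---|---|---|
| brown_b | brown | -66, +33 |
| brown_a | brown | 0, -33 |
| red_b | red | -66, +33 |
| red_a | red | 0, -33 |
| green_a | green | +66, +33 |

I gripped each by its cap and lowered it until it touched the crate floor. The force read about 4–10 N at touchdown, and I released only then.

In the last scene and side pictures all seven bottles stand upright. Both stock bottles are still in their cells, nothing else looks disturbed, and the gripper is open and clear of everything.

My first side-camera readings of the cap positions were 8–20 mm off the scene-camera ones. I used the scene values, and the wrist-camera checks agreed with them to within 3 mm or so. No check failed.

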